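# Check a rack trolley's brake lever

## Robot

A 6-joint arm with a two-finger parallel gripper is mounted at the origin on the work surface. World frame = base frame: x ahead of the robot, y to its left, z up, the work surface at z = 0. Lengths are in m, angles in degrees, forces in N, time in s.
With the tool pointing down it reaches from about 0.35 to 0.775 m from the base axis. Payload 5.5 kg.
Tool frame: the origin (TCP) lies at the very end of the fingers, on their centre line; the grasp point (between the pads) lies 19 mm behind it; z points along the fingers, y is the line along which they close (so a half turn about z gives the same grasp; the last joint's range is limited). The gripper opens to 85 mm and grips with 20 to 120 N. Pads are 22 mm wide; open, the fingers measure 114 mm over their backs; the gripper's body (76 mm by 85 mm) begins 54 mm behind the grasp point. The pads swing forward as they close: fully open they stand 13 mm farther back than shut.
Start: joints at [57.204, 17.945, 2.641, 74.691, 0, 82.002], TCP at [0.241, 0.522, 0.231] pointing down, gripper open.
Joint ranges: [-158.12, 158.12], [-49.38, 96.58], [-58.88, 72.47], [-126.05, 133.96], [-84.25, 85.87], [-180, 180]. Speed limits (degrees/s): [147.25, 147.25, 180, 180, 180, 180].

## Interface

Orientations are given as a 3x3 rotation matrix whose columns are the frame's x, y, z axes.
In Python, from plant import sense, capture, job_done, cut_out gives the robot as it stands.
- The arm moves only by the tool carry_out, never from a script. Its arguments are lists of equal length, an entry for each row: "linear": the shift along the tool's x, y, z in mm, a list of three; "yaw": the turn about the tool's z in rad; "gripper": the opening, from -1 (shut) to 1 (fully open). A call has 1 to 10 rows; each row is the pose to reach, as a shift and turn from the pose commanded when the call began, along the tool's axes at that moment; what a row does not reach only later rows make up. A row lasts 1/10 s, in which the tool goes at most 50 mm and 8.59 degrees, less where a joint would pass 70% of its speed; a pose out of reach is approached as far as the arm can. A call with a gripper value outside its range is refused whole. The fingers move at their own pace and stop on an object; "newtons" is the grip in N (left out, the last holds). Time passes only in rows, so rows that repeat a pose let the fingers close. It gives the time, the measured TCP pose, the force, the opening and the grip force at its end, in the units of the state.
- sense(): the state, without advancing time (a new reading comes with each control period).
- capture(name): name is "scene" or "top" or "wrist"; returns a dict with "frame" (480x640x3 uint8, blue, green, red), "fx", "fy", "cx", "cy" (pixels), "R" (3x3) and "t" (3): a world point X has camera coordinates R X + t; the wrist camera has in their place "hand_eye" (4x4, takes a point from camera to tool coordinates, whose origin is the TCP and whose axes are the flange's). Camera axes: x right, y down, z forward; pixel columns grow to the right and rows downward; lengths in m; the calibration is good to about 2 mm. A picture is of the moment at which its call begins: read the wrist's pose just before it. There is no depth.
- job_done(): hands the job in; it is judged then, once.
Trained networks look in a picture, given as the dict that the camera call returned (one of the last four; its "shot" number tells which), for a name from the list of things; names that differ only in an ending like _2 or _b are one class to them, and where a whole thing is asked for, a point or a joint stands for the part that bears it (a point fixed in the world has none). Each returns a list of dicts, best first, with "conf" (0 to 1); they miss things now and then, are a little off and sometimes report something else, mostly with a low value. They report only what shows in the picture. A call takes as long as a camera call. They do not tell look-alikes from the thing itself.
- cut_out(picture, label): "mask" (480x640 bool, what is visible of it) and "bbox" ([left, top, right, bottom] in pixels, round what is visible of it).
The state is a dict: "time_s": time; "joints": joint angles; "qd": joint speeds; "joint_torque": joint torques, N m; "position": TCP position; "ee_rot": TCP orientation; "contact_force": force on the tool from outside, world axes, zero at the start; "ft_torque": the same for the moment, N m; "opening": finger opening in m; "gripper_force": force on a finger pad.
Only numpy, scipy, OpenCV 4.12 (cv2) and the standard library are available. Lean on these libraries where they do the work, as an engineer would, in place of code of your own. Each camera call takes 0.05 s, during which the arm holds its last target. There are 200 camera calls.

## Task

Two push handles from shoe-rack trolleys stand on the bench; check the brake of the one with the red lever: with the outside of your fingers press the lever in towards its bar, without forcing it, until it comes up against its stop just short of the bar, keep it there for a second or two, then let it come all the way back out and move clear. Push only on the lever's outer side: do not grip it, reach in between lever and bar, or touch the bar. Leave the blue lever, the shoe, the steel bowl and the jar alone.

Things in the scene. Friction and masses are not known exactly. Their poses are not given: they have to be found in the camera images.
- red_handle: Push handle to be checked, fixed to the bench: steel base plate 120 x 240 x 12 mm (x -40 to 80 mm), two 28 mm posts at y = -108 and +108 mm, bar across their tops. Origin on the bench under the handle. x points from lever to bar (the way to press, roughly away from the robot), y along the bar, z up. Yaw within 0.35 rad; may stand left or right.
- red_bar (a point): The red handle's bar: a level steel tube of 28 mm diameter (31 mm at the black rubber sleeve), 260 mm long along its y, this point is the tube's middle, which lies 35 mm along the handle's x and 130 mm above the bench. Not to be touched with the fingers.
- red_pivot (a point): Vertical hinge axis of the red lever, at the lever's mid height (130 mm above the bench): 5 mm behind the handle origin (-x) and 85 mm along the handle's +y. A black bracket, heights 108 to 152 mm, joins it to the bar.
- red_press (a point): Point to press: on the red lever's outer face, 130 mm from the pivot, at mid height. The lever is an upright flat blade 26 mm high (117 to 143 mm above the bench), 12 mm thick, ending 175 mm from the pivot; free space below. The point turns with the lever: x points square into the outer face (to the bar), -y along the blade to its free end. It lies 6 mm outside the line through the pivot.
- red_inner (a point): Black facing on the inner, bar side of the red lever, 4 mm thick, part of the blade's thickness; this point lies on it opposite the press point. Not to be touched: press from the outer side only.
- red_lever (a joint): Red lever angle, rad: 0 let go (blade slants 0.38 away from the bar), grows as it is pressed in (turning about +z), hard stop at 0.38: blade parallel to the bar, gap about 20 mm. A spring returns it: at the press point about 2 N to start, 6.5 N at the stop, then rigid. The press point travels 49 mm. Over 40 N would bend it.
- blue_lever (a joint): Angle of the blue lever (same build, on the other handle), same meaning; must stay out, at 0.
- blue_handle: The other push handle, the same in all sizes but with a blue lever; origin and axes as for the red handle. To be left alone.
- shoe: Loose blue shoe on an orange last, 70 x 262 mm, 117 mm high, beyond the handles; origin under its middle, toe towards its +y.
- bowl: Loose open steel bowl, 130 mm across, 55 mm high, beyond the handles; origin under its middle.
- jar: Loose amber jar with black cap, 60 mm across, 55 mm high, standing between the two handles; origin under its middle.
Mind the look-alikes: they are no part of the job. Of the things that look like the jar, take the one that is farthest from the robot's base at the start. There is more than one size of the bowl; the one meant has the size given above.

How it is judged (in metres and radians):
On the way:
1. the red lever is pressed in against its stop by the fingers and kept there (value of joint red_lever above 0.35 rad and contact force between the fingers and red_lever above 1 N), for 0.8 s.
At the end, for the whole second after the job is handed in: The red lever, after being held within 0.03 rad of its stop for 0.8 s, is back out (within 0.04 rad), at rest and free; the blue lever is out; shoe, bowl and jar are upright (within 0.25 rad) and within 30 mm of where they stood (value of joint each of red_lever, blue_lever below 0.04 rad and velocity of joint red_lever below 0.1 rad/s and distance of each of shoe, bowl, jar from where it was at the start of the episode below 0.03 m and angle between each of shoe, bowl, jar's own z axis and vertical below 0.25 rad); the robot touches nothing.
It fails at once if the blue lever is pressed (value of joint blue_lever above 0.06 rad).
It fails at once if the red lever is forced (over 40 N) (contact force between the fingers and red_lever above 40 N).
It fails at once if the fingers touch the red handle's bar (contact force between the fingers and red_handle_c0 above 1 N).
It fails at once if the fingers touch the lever's inner side (contact force between the fingers and red_lever_c0 above 1 N).
It fails at once if the shoe, bowl or jar is lifted, tipped or pushed away (distance of any of shoe, bowl, jar from where it was at the start of the episode above 0.03 m or angle between any of shoe, bowl, jar's own z axis and vertical above 0.25 rad).
It also fails if it takes over 38 s, if anything falls off the work surface, if the arm or the gripper's body presses on something with over 40 N, if the wrist force passes 120 N, or if a joint passes its speed limit or range.

## Working session

There is one attempt and no reset: what is moved stays moved. The work goes in short steps, Python scripts to look and compute and a tool call to move; the robot and the scene stay as the last step left them, time stands still between calls to the robot, and variables do not carry over. Pictures are saved under pics/ and viewed, at most 10 in all, crops included, and the job is handed in when it is done.

Besides the shell and the picture viewer there is one more tool, called as a command line: name --pt "numbers of a row" for each row, then --argument value for the rest. carry_out: Moves the arm, as the interface text tells. Its arguments: {"type":"object","properties":{"linear":{"type":"array"},"yaw":{"type":"array"},"gripper":{"type":"array"},"newtons":{"type":"number"}},"required":["linear","yaw","gripper"]}

```bash
mkdir -p pics; cat > h.py <<'E'
import numpy as np, cv2
from plant import sense, capture, job_done, cut_out
def ray(c,u,v):
    d=c["R"].T@np.array([(u-c["cx"])/c["fx"],(v-c["cy"])/c["fy"],1]); o=-np.array(c["R"]).T@np.array(c["t"]); return o,d
def onz(c,u,v,z):
    o,d=ray(c,u,v); return o+d*(z-o[2])/d[2]
def proj(c,X):
    p=np.array(c["R"])@np.array(X)+np.array(c["t"]); return c["fx"]*p[0]/p[2]+c["cx"],c["fy"]*p[1]/p[2]+c["cy"]
E
python3 - <<'E'
from h import *
s=sense();print(s["position"],np.round(s["ee_rot"],3).tolist(),s["opening"],s["contact_force"])
for n in("scene","top"):
    c=capture(n);cv2.imwrite(f"pics/{n}0.png",c["frame"]);c["R"]=np.array(c["R"])
    print(n,(-c["R"].T@np.array(c["t"])).round(3),c["fx"])
    for l in("red_handle","red_lever","blue_lever","jar","bowl","shoe"):
        for d in cut_out(c,l):
            m=np.argwhere(d["mask"]).mean(0)[::-1]
            print(l,round(d["conf"],2),d["bbox"],m.round(0),onz(c,*m,0.13 if "lever" in l else 0.03).round(3))
E
```

```text
[0.24089183 0.52152923 0.23040138] [[-0.908, 0.419, -0.001], [0.419, 0.908, -0.002], [0.0, -0.002, -1.0]] 0.08525820680600216 [0.6636904  0.465178   0.56456081]
scene [1.087 0.099 0.976] 530.5873558777512
red_handle 0.97 [126.0, 159.5, 267.0, 279.7] [199. 229.] [ 0.514 -0.24   0.03 ]
red_lever 0.55 [169.4, 157.9, 242.7, 212.4] [202. 183.] [ 0.466 -0.227  0.13 ]
blue_lever 0.83 [383.9, 218.4, 479.4, 246.3] [431. 233.] [0.52  0.231 0.13 ]
jar 0.84 [277.0, 236.1, 313.1, 274.3] [296. 257.] [ 0.55  -0.024  0.03 ]
jar 0.8 [307.6, 196.1, 337.2, 231.2] [321. 214.] [0.438 0.011 0.03 ]
bowl 0.78 [377.6, 139.5, 457.1, 218.9] [415. 175.] [0.3   0.207 0.03 ]
bowl 0.25 [124.4, 161.4, 266.5, 275.7] [199. 229.] [ 0.513 -0.241  0.03 ]
shoe 0.59 [151.0, 320.4, 296.9, 394.9] [223. 355.] [ 0.779 -0.124  0.03 ]
top [0.423 0.036 0.968] 460.0281028255924
red_handle 0.94 [375.9, 233.4, 526.3, 317.8] [444. 266.] [ 0.524 -0.242  0.03 ]
red_lever 0.63 [400.6, 264.6, 496.0, 313.1] [452. 289.] [ 0.471 -0.225  0.13 ]
blue_lever 0.69 [146.5, 259.8, 253.3, 273.3] [201. 264.] [0.522 0.233 0.13 ]
blue_lever 0.32 [237.9, 118.7, 303.0, 185.4] [270. 150.] [0.738 0.107 0.13 ]
jar 0.69 [325.3, 241.4, 353.3, 271.0] [338. 255.] [ 0.55  -0.026  0.03 ]
jar 0.63 [310.4, 295.2, 338.2, 323.8] [322. 310.] [0.438 0.009 0.03 ]
jar 0.54 [399.3, 265.0, 497.6, 310.5] [453. 289.] [ 0.476 -0.258  0.03 ]
bowl 0.84 [174.8, 329.5, 267.4, 422.5] [221. 378.] [0.307 0.211 0.03 ]
bowl 0.77 [239.4, 118.9, 303.5, 184.2] [270. 150.] [0.776 0.115 0.03 ]
shoe 0.8 [323.9, 128.7, 443.8, 169.9] [385. 148.] [ 0.78 -0.13  0.03]
shoe 0.7 [147.7, 257.7, 255.2, 272.6] [202. 264.] [0.534 0.254 0.03 ]
shoe 0.22 [400.7, 261.0, 499.2, 312.1] [451. 289.] [ 0.477 -0.254  0.03 ]
```

View pics/top0.png

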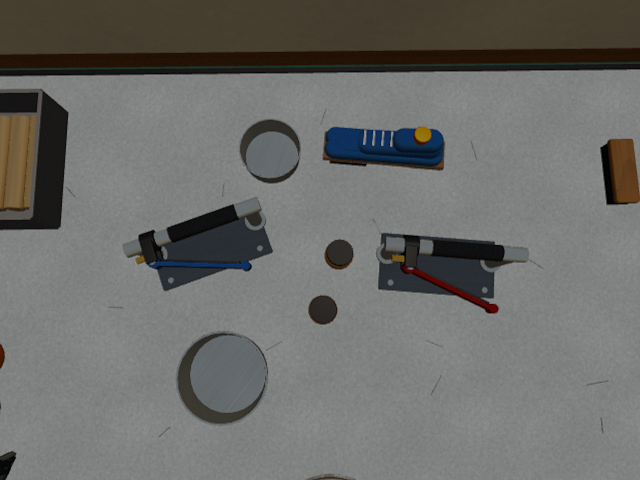

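View pics/scene0.png

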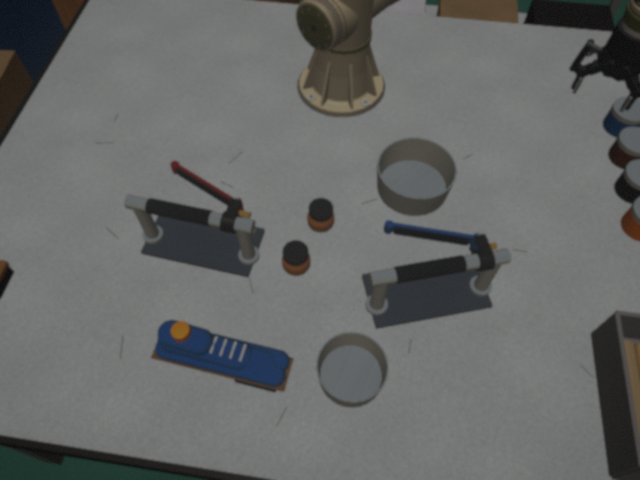

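Candidates: the red lever at top (452,289), versus its look-alike the blue one at (201,264). I choose the red lever, right-hand handle. The jar is the farther one at (338,255), and the bowl is the one at (270,150). The decoy jar and bowl stay untouched too. Next I'll fit the handle pose.

```bash
cat > fit.py <<'E'
from h import *
from scipy.optimize import least_squares
def redpix(c):
    h=cv2.cvtColor(c["frame"],cv2.COLOR_BGR2HSV); m=(((h[...,0]<6)|(h[...,0]>174))&(h[...,1]>170)&(h[...,2]>50)).astype(np.uint8)
    n,l,s,_=cv2.connectedComponentsWithStats(m); 
    d=max(cut_out(c,"red_lever"),key=lambda d:d["conf"]);
    k=np.argmax([0]+[((l==i)&d["mask"]).sum() for i in range(1,n)]); return l==k
def fr(p,q=0):  # handle pose -> R2,o ; blade direction
    R=np.array([[np.cos(p[2]),-np.sin(p[2])],[np.sin(p[2]),np.cos(p[2])]]); return R
def W(p,x,y,z): return np.r_[fr(p)@[x,y]+p[:2],z]
def bladept(p,along,off,z,q=0):
    a=-(0.38-q); # direction of the blade: -y turned
    d=np.array([np.sin(a),-np.cos(a)]); n=np.array([np.cos(a),np.sin(a)])
    v=np.array([-.005,.085])+along*d+off*n; return W(p,*v,z)
E
python3 - <<'E'
from fit import *
cs={}
for n in("scene","top"):
    c=capture(n);c["R"]=np.array(c["R"]);cs[n]=c;m=redpix(c);print(n,m.sum(),np.argwhere(m).min(0)[::-1],np.argwhere(m).max(0)[::-1])
    c["m"]=m
t=cs["top"]
# bar ends clicked at mid-tube axis height (silhouette middle) in top view
ends=[(386.5,244.5),(527.5,255)]
P=[onz(t,*e,.13) for e in ends];print(np.round(P,3),np.linalg.norm(P[0]-P[1]))
def axis(m):
    p=np.argwhere(m)[:,::-1].astype(np.float32);return cv2.fitLine(p,cv2.DIST_L2,0,.01,.01).ravel()
L={n:axis(cs[n]["m"]) for n in cs}
def res(p):
    r=[]
    for (e,y) in zip(ends,(.13,-.13)): r+=list((np.array(proj(t,W(p,.035,y,.13)))-e))
    for n in cs:
        vx,vy,x0,y0=L[n]
        for a in(.05,.17):
            u,v=proj(cs[n],bladept(p,a,0,.143 if n=="top" else .136)); r.append((u-x0)*-vy+(v-y0)*vx)
    return r
s=least_squares(res,[.52,-.24,-.05]);p=s.x;print(p,np.round(s.fun,1));np.save("p.npy",p)
for q in(0,.38):print("press",bladept(p,.13,-.006,.13,q).round(4),"tip",bladept(p,.175,0,.13,q).round(3))
c=t;f=c["frame"].copy()
def dl(a,b,col): cv2.line(f,*[tuple(int(round(k)) for k in proj(c,z)) for z in(a,b)],col,1)
dl(W(p,.035,.13,.13),W(p,.035,-.13,.13),(0,255,0));dl(bladept(p,0,-.006,.143),bladept(p,.175,-.006,.143),(255,255,0))
B=[W(p,-.04,-.12,.012),W(p,.08,-.12,.012),W(p,.08,.12,.012),W(p,-.04,.12,.012)]
for i in range(4):dl(B[i],B[(i+1)%4],(255,0,255))
cv2.imwrite("pics/fit.png",cv2.resize(f[210:340,350:550],None,fx=4,fy=4,interpolation=cv2.INTER_NEAREST))
st=sense();print(st["position"],np.round(st["ee_rot"],4).tolist(),np.round(st["joints"],1))
E
```

```text
scene 307200 [0 0] [639 479]
top 475 [403 267] [497 312]
[[ 0.555 -0.109  0.13 ]
 [ 0.532 -0.368  0.13 ]] 0.2603348214538095
[ 0.54575245 -0.21460794 -0.12059411] [-11.  -22.  -12.3 -17.5 -30.2 -59.6 -15.9 -13.3]
press [ 0.4834 -0.2408  0.13  ] tip [ 0.467 -0.283  0.13 ]
press [ 0.5294 -0.258   0.13  ] tip [ 0.53  -0.303  0.13 ]
[0.24120462 0.52202545 0.23134854] [[-0.9078, 0.4194, 0.0001], [0.4194, 0.9078, 0.0001], [-0.0, 0.0001, -1.0]] [57.2 17.9  2.6 74.7 -0.  82. ]
```

View pics/fit.png

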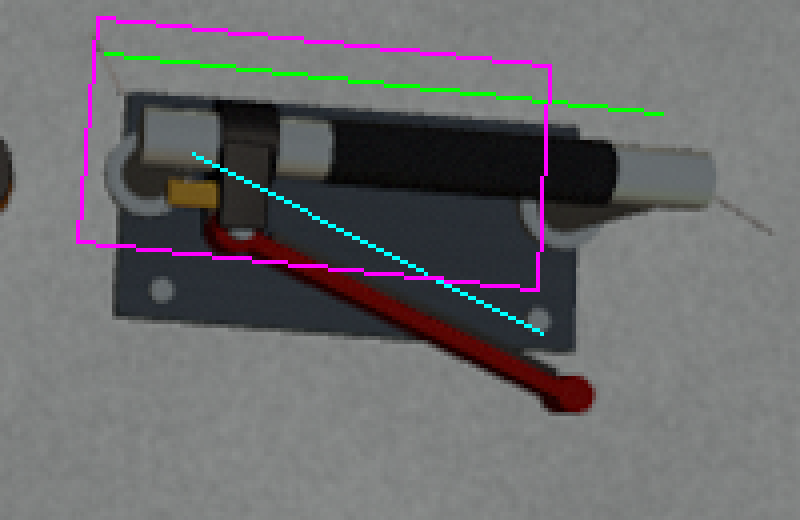

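The crop shows the red-lever handle, with the blade running from crop (235,235) to the ball at (570,393). The fit overlay is off because the colour mask in the scene view failed. I'll refit from the top view with the plate corners and check it in the scene view.

```bash
python3 - <<'E'
from fit import *
t=capture("top");t["R"]=np.array(t["R"]);m=redpix(t)
px=np.argwhere(m)[:,::-1].astype(np.float32);px=px[(px[:,0]>412)&(px[:,0]<484)]
vx,vy,x0,y0=cv2.fitLine(px,cv2.DIST_L2,0,.01,.01).ravel()
ob=[((385.8,244.3),(.035,.13,.13)),((528.5,254.5),(.035,-.13,.13)),((382,233.3),(.08,.12,.012)),((494.5,242),(.08,-.12,.012)),((378.3,289),(-.04,.12,.012)),((493.8,298),(-.04,-.12,.012))]
def res(p):
    r=[]
    for e,X in ob: r+=list(np.array(proj(t,W(p,*X)))-e)
    for a in(.05,.15):
        u,v=proj(t,bladept(p,a,-.002,.143)); r.append(((u-x0)*-vy+(v-y0)*vx)*2)
    return r
s=least_squares(res,[.52,-.24,-.05]);p=s.x;print(p,np.round(s.fun,1));np.save("p.npy",p)
for q in(0,.38):print("press",bladept(p,.13,-.006,.13,q).round(4),"tip",bladept(p,.175,0,.13,q).round(3))
c=capture("scene");f=c["frame"].copy()
def dl(a,b,col): cv2.line(f,*[tuple(int(round(k)) for k in proj(c,z)) for z in(a,b)],col,1)
dl(W(p,.035,.13,.144),W(p,.035,-.13,.144),(0,255,0));dl(bladept(p,0,0,.143),bladept(p,.175,0,.143),(255,255,0))
B=[W(p,-.04,-.12,.012),W(p,.08,-.12,.012),W(p,.08,.12,.012),W(p,-.04,.12,.012)]
for i in range(4):dl(B[i],B[(i+1)%4],(255,0,255))
cv2.imwrite("pics/fit2.png",cv2.resize(f[150:290,110:290],None,fx=4,fy=4,interpolation=cv2.INTER_NEAREST))
E
```

```text
Traceback (most recent call last):
  File "fit.py", line 6, in redpix
    d=max(cut_out(c,"red_lever"),key=lambda d:d["conf"]);
ValueError: max() iterable argument is empty
```

The network missed it this time, so I'll use the colour within the known box.

```bash
cat > fit2.py <<'E'
from fit import *
t=capture("top");t["R"]=np.array(t["R"])
h=cv2.cvtColor(t["frame"],cv2.COLOR_BGR2HSV);m=((h[...,0]<6)|(h[...,0]>174))&(h[...,1]>170)&(h[...,2]>50)
px=np.argwhere(m)[:,::-1].astype(np.float32);px=px[(px[:,0]>412)&(px[:,0]<484)&(px[:,1]>255)&(px[:,1]<320)]
vx,vy,x0,y0=cv2.fitLine(px,cv2.DIST_L2,0,.01,.01).ravel();print(len(px),vx,vy,x0,y0)
ob=[((385.8,244.3),(.035,.13,.13)),((528.5,254.5),(.035,-.13,.13)),((382,233.3),(.08,.12,.012)),((494.5,242),(.08,-.12,.012)),((378.3,289),(-.04,.12,.012)),((493.8,298),(-.04,-.12,.012))]
def res(p):
    r=[]
    for e,X in ob: r+=list(np.array(proj(t,W(p,*X)))-e)
    for a in(.05,.15):
        u,v=proj(t,bladept(p,a,-.002,.143)); r.append(((u-x0)*-vy+(v-y0)*vx)*2)
    return r
s=least_squares(res,[.52,-.24,-.05]);p=s.x;print(p,np.round(s.fun,1));np.save("p.npy",p)
for q in(0,.38):print("press",bladept(p,.13,-.006,.13,q).round(4),"tip",bladept(p,.175,0,.13,q).round(3))
c=capture("scene");f=c["frame"].copy()
def dl(a,b,col): cv2.line(f,*[tuple(int(round(k)) for k in proj(c,z)) for z in(a,b)],col,1)
dl(W(p,.035,.13,.144),W(p,.035,-.13,.144),(0,255,0));dl(bladept(p,0,0,.143),bladept(p,.175,0,.143),(255,255,0))
B=[W(p,-.04,-.12,.012),W(p,.08,-.12,.012),W(p,.08,.12,.012),W(p,-.04,.12,.012)]
for i in range(4):dl(B[i],B[(i+1)%4],(255,0,255))
cv2.imwrite("pics/fit2.png",cv2.resize(f[150:290,110:290],None,fx=4,fy=4,interpolation=cv2.INTER_NEAREST))
E
python3 fit2.py
```

```text
351 0.8988866 0.43818125 448.302 286.77777
[ 0.50804558 -0.23296706 -0.09065677] [-0.4  0.2 -2.3  0.9  0.1 -0.6  1.1 -0.5  0.6  0.4  0.7  0.5 -0.1 -0.4]
press [ 0.4465 -0.261   0.13  ] tip [ 0.431 -0.304  0.13 ]
press [ 0.493  -0.2768  0.13  ] tip [ 0.495 -0.322  0.13 ]
```

View pics/fit2.png

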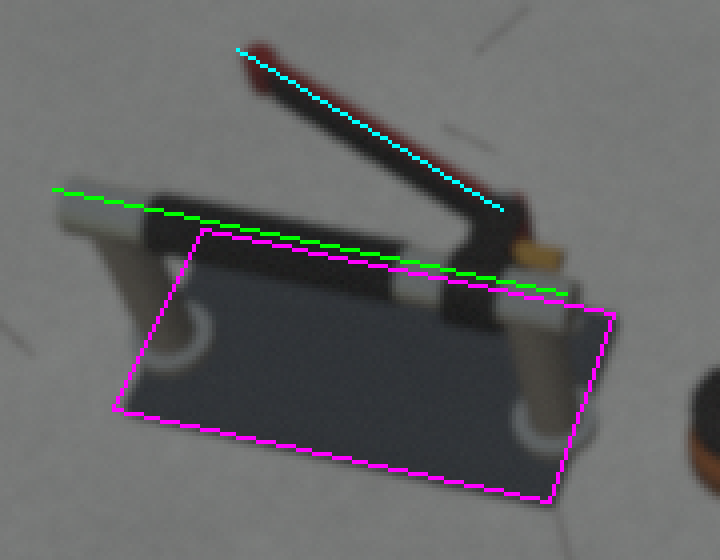

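The fit is within about 3 mm: scene crop bar (60,190)–(565,293), blade (240,50)–(500,210). At the stop, the TCP stands at handle x -22, y -45 mm. I'll shut the fingers and travel high.

carry_out --pt "-38 -34 0" --pt "-75 -68 0" --pt "-112 -102 0" --pt "-150 -136 0" --pt "-188 -170 0" --pt "-225 -203 0" --pt "-262 -237 0" --pt "-300 -271 0" --pt "-300 -271 0" --pt "-300 -271 0" --yaw '[-0.04,-0.08,-0.12,-0.16,-0.2,-0.24,-0.28,-0.32,-0.342,-0.342]' --gripper '[-1,-1,-1,-1,-1,-1,-1,-1,-1,-1]' --newtons 20

```text
time_s: 2.1
position: [0.4006, 0.1485, 0.2314]
ee_rot: [[-0.995, 0.095, 0.0], [0.095, 0.995, 0.0], [-0.0, 0.0, -1.0]]
contact_force: [-0.1, 0.5, -0.5]
opening: 0.0001
gripper_force: 0.0
```

carry_out --pt "-4 -47 0" --pt "-7 -94 0" --pt "-11 -141 0" --pt "-15 -188 0" --pt "-18 -235 0" --pt "-22 -282 0" --pt "-26 -329 0" --pt "-30 -376 0" --pt "-32 -416 0" --pt "-32 -416 0" --yaw '[0,0,0,0,0,0,0,0,0,0]' --gripper '[-1,-1,-1,-1,-1,-1,-1,-1,-1,-1]'

```text
time_s: 3.1
position: [0.3948, -0.2704, 0.2309]
ee_rot: [[-0.996, 0.094, 0.001], [0.094, 0.996, -0.001], [-0.001, -0.001, -1.0]]
contact_force: [-0.3, 0.6, -0.6]
opening: 0.0003
gripper_force: 0.0
```

carry_out --pt "0 0 20" --pt "0 0 45" --pt "0 0 70" --pt "0 0 95" --pt "0 0 115" --pt "0 0 119" --pt "0 0 119" --pt "0 0 119" --yaw '[0,0,0,0,0,0,0,0]' --gripper '[-1,-1,-1,-1,-1,-1,-1,-1]'

```text
time_s: 3.9
position: [0.3949, -0.2668, 0.1133]
ee_rot: [[-0.996, 0.09, 0.001], [0.09, 0.996, -0.001], [-0.001, -0.001, -1.0]]
contact_force: [0.2, 0.8, 0.4]
opening: 0.0
gripper_force: 0.0
```

```bash
python3 - <<'E'
from fit import *
p=np.load("p.npy");s=sense();print(s["position"],fr(p).T@(np.array(s["position"])[:2]-p[:2]),s["contact_force"])
t=capture("top");f=t["frame"];a=f[210:340,350:550]
c=capture("scene")["frame"][130:290,100:300]
cv2.imwrite("pics/pre.png",np.hstack([cv2.resize(a,(400,260)),cv2.resize(c,(400,320))[:260]]))
E
```

```text
[ 0.39487846 -0.26675819  0.11329972] [-0.1096432  -0.04389769] [0.16033249 0.84500003 0.40699456]
```

View pics/pre.png

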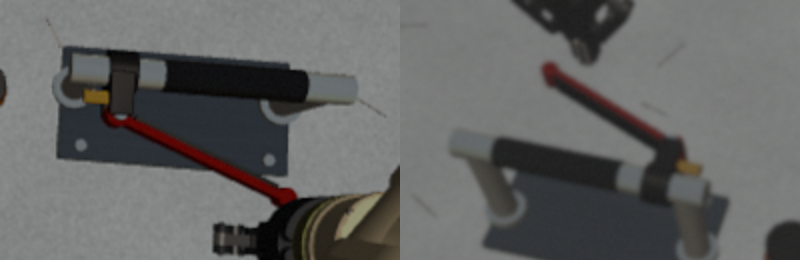

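The fingers sit outside the blade at (587,50) in the right half, and the lever is free. I'll approach in slow steps, reading the force.

carry_out --pt "-8 0 0" --pt "-16 0 0" --pt "-24 0 0" --pt "-31 0 0" --pt "-37 0 0" --pt "-42 0 0" --pt "-47 0 0" --pt "-52 0 0" --pt "-56 0 0" --pt "-60 0 0" --yaw '[0,0,0,0,0,0,0,0,0,0]' --gripper '[-1,-1,-1,-1,-1,-1,-1,-1,-1,-1]'

```text
time_s: 5.0
position: [0.4536, -0.2725, 0.1121]
ee_rot: [[-0.996, 0.091, -0.001], [0.091, 0.996, 0.0], [0.001, -0.0, -1.0]]
contact_force: [-5.0, -1.6, 0.7]
opening: 0.0
gripper_force: 2.0
```

carry_out --pt "-3 0 0" --pt "-6 0 0" --pt "-9 0 0" --pt "-12 0 0" --pt "-15 0 0" --pt "-17 0 0" --pt "-19 0 0" --pt "-20 0 0" --pt "-20 0 0" --pt "-20 0 0" --yaw '[0,0,0,0,0,0,0,0,0,0]' --gripper '[-1,-1,-1,-1,-1,-1,-1,-1,-1,-1]'

```text
time_s: 6.0
position: [0.4732, -0.2749, 0.1123]
ee_rot: [[-0.996, 0.091, -0.001], [0.091, 0.996, -0.001], [0.001, -0.001, -1.0]]
contact_force: [-5.9, -2.4, 0.3]
opening: 0.0001
gripper_force: 2.8
```

```bash
python3 - <<'E'
from fit import *
p=np.load("p.npy");s=sense();print(s["position"],fr(p).T@(np.array(s["position"])[:2]-p[:2]),s["contact_force"])
E
```

```text
[ 0.47315481 -0.27492618  0.11229697] [-0.03094882 -0.04494557] [-5.85069987 -2.40805527  0.33477782]
```

carry_out --pt "-2 0 0" --pt "-4 0 0" --pt "-5 0 0" --pt "-6 0 0" --pt "-6 0 0" --yaw '[0,0,0,0,0]' --gripper '[-1,-1,-1,-1,-1]'

```text
time_s: 6.5
position: [0.4791, -0.2757, 0.1123]
ee_rot: [[-0.996, 0.092, -0.001], [0.092, 0.996, -0.002], [0.001, -0.002, -1.0]]
contact_force: [-6.0, -4.7, 0.9]
opening: 0.0001
gripper_force: 3.1
```

carry_out --pt "-0.5 0 0" --pt "-1 0 0" --pt "-1 0 0" --yaw '[0,0,0]' --gripper '[-1,-1,-1]'

```text
time_s: 6.8
position: [0.48, -0.2758, 0.1123]
ee_rot: [[-0.996, 0.092, -0.001], [0.092, 0.996, -0.002], [0.001, -0.002, -1.0]]
contact_force: [-6.7, -4.6, 1.3]
opening: 0.0002
gripper_force: 3.1
```

carry_out --pt "-0.5 0 0" --pt "-1 0 0" --pt "-1 0 0" --yaw '[0,0,0]' --gripper '[-1,-1,-1]'

```text
time_s: 7.1
position: [0.481, -0.2759, 0.1124]
ee_rot: [[-0.996, 0.092, -0.002], [0.092, 0.996, -0.002], [0.001, -0.002, -1.0]]
contact_force: [-6.5, -4.2, 0.3]
opening: -0.0001
gripper_force: 3.2
```

carry_out --pt "-0.5 0 0" --pt "-1 0 0" --pt "-1 0 0" --yaw '[0,0,0]' --gripper '[-1,-1,-1]'

```text
time_s: 7.4
position: [0.4815, -0.276, 0.1123]
ee_rot: [[-0.996, 0.092, -0.002], [0.092, 0.996, -0.002], [0.002, -0.002, -1.0]]
contact_force: [-8.3, -4.1, 1.2]
opening: -0.0001
gripper_force: 3.9
```

carry_out --pt "-0.5 0 0" --pt "-1 0 0" --pt "-1 0 0" --yaw '[0,0,0]' --gripper '[-1,-1,-1]'

```text
time_s: 7.7
position: [0.4817, -0.276, 0.1123]
ee_rot: [[-0.996, 0.092, -0.004], [0.092, 0.996, -0.002], [0.004, -0.002, -1.0]]
contact_force: [-11.6, -3.7, 3.6]
opening: -0.0001
gripper_force: 5.2
```

```bash
python3 - <<'E'
from fit import *
p=np.load("p.npy");s=sense();print(s["position"],fr(p).T@(np.array(s["position"])[:2]-p[:2]),s["contact_force"])
a=capture("top")["frame"][210:340,350:550]
c=capture("scene")["frame"][130:290,100:300]
cv2.imwrite("pics/press.png",np.hstack([cv2.resize(a,(400,260)),cv2.resize(c,(400,320))[:260]]))
E
```

```text
[ 0.48165874 -0.27598397  0.11230839] [-0.02238405 -0.04522913] [-11.55627892  -3.74177436   3.64164503]
```

View pics/press.png

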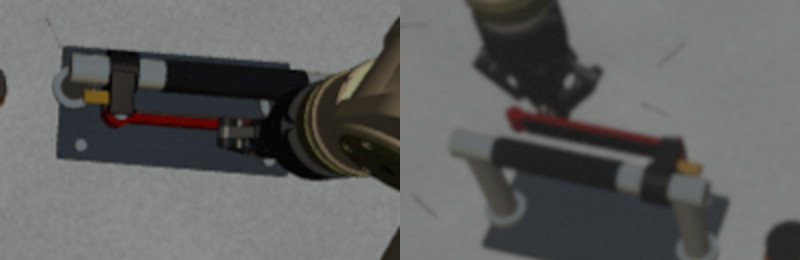

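At the stop: the TCP is at handle x -22.4 mm (predicted -22), the force is rising stiffly, and the blade (515,118)–(680,150) runs parallel to the bar. I'll hold for 2 s, then withdraw slowly.

carry_out --pt "0 0 0" --pt "0 0 0" --pt "0 0 0" --pt "0 0 0" --pt "0 0 0" --pt "0 0 0" --pt "0 0 0" --pt "0 0 0" --pt "0 0 0" --pt "0 0 0" --yaw '[0,0,0,0,0,0,0,0,0,0]' --gripper '[-1,-1,-1,-1,-1,-1,-1,-1,-1,-1]'

```text
time_s: 8.8
position: [0.4817, -0.276, 0.1123]
ee_rot: [[-0.996, 0.092, -0.004], [0.092, 0.996, -0.002], [0.004, -0.002, -1.0]]
contact_force: [-11.1, -4.1, 2.9]
opening: -0.0001
gripper_force: 5.1
```

carry_out --pt "0 0 0" --pt "0 0 0" --pt "0 0 0" --pt "0 0 0" --pt "0 0 0" --pt "0 0 0" --pt "0 0 0" --pt "0 0 0" --pt "0 0 0" --pt "0 0 0" --yaw '[0,0,0,0,0,0,0,0,0,0]' --gripper '[-1,-1,-1,-1,-1,-1,-1,-1,-1,-1]'

```text
time_s: 9.8
position: [0.4817, -0.276, 0.1123]
ee_rot: [[-0.996, 0.092, -0.004], [0.092, 0.996, -0.002], [0.004, -0.002, -1.0]]
contact_force: [-10.7, -4.6, 2.9]
opening: 0.0
gripper_force: 5.1
```

carry_out --pt "4 0 0" --pt "8 0 0" --pt "12 0 0" --pt "16 0 0" --pt "20 0 0" --pt "24 0 0" --pt "28 0 0" --pt "32 0 0" --pt "36 0 0" --pt "40 0 0" --yaw '[0,0,0,0,0,0,0,0,0,0]' --gripper '[-1,-1,-1,-1,-1,-1,-1,-1,-1,-1]'

```text
time_s: 10.8
position: [0.4437, -0.2715, 0.1122]
ee_rot: [[-0.996, 0.091, 0.0], [0.091, 0.996, 0.0], [-0.0, 0.0, -1.0]]
contact_force: [-2.2, 2.4, -1.1]
opening: -0.0001
gripper_force: 1.3
```

carry_out --pt "4 0 0" --pt "8 0 0" --pt "12 0 0" --pt "16 0 0" --pt "22 0 0" --pt "30 0 0" --pt "38 0 0" --pt "46 0 0" --pt "54 0 0" --pt "60 0 0" --yaw '[0,0,0,0,0,0,0,0,0,0]' --gripper '[-1,-1,-1,-1,-1,-1,-1,-1,-1,-1]'

```text
time_s: 11.8
position: [0.3832, -0.2661, 0.1123]
ee_rot: [[-0.996, 0.091, 0.0], [0.091, 0.996, -0.0], [-0.0, -0.0, -1.0]]
contact_force: [-0.5, 0.4, -0.6]
opening: 0.0
gripper_force: 0.0
```

carry_out --pt "0 0 -20" --pt "0 0 -50" --pt "0 0 -80" --pt "0 0 -110" --pt "0 0 -120" --pt "0 0 -120" --pt "0 0 -120" --pt "0 0 -120" --pt "0 0 -120" --pt "0 0 -120" --yaw '[0,0,0,0,0,0,0,0,0,0]' --gripper '[-1,-1,-1,-1,-1,-1,-1,-1,-1,-1]'

```text
time_s: 12.8
position: [0.3837, -0.2658, 0.2313]
ee_rot: [[-0.996, 0.091, -0.001], [0.091, 0.996, 0.001], [0.001, 0.001, -1.0]]
contact_force: [-0.3, -0.7, 0.3]
opening: 0.0001
gripper_force: 0.0
```

```bash
python3 - <<'E'
from fit import *
s=sense();print(s["position"],s["contact_force"],s["time_s"])
a=capture("top")["frame"][210:340,350:550]
c=capture("scene")["frame"][130:290,100:300]
cv2.imwrite("pics/end.png",np.hstack([cv2.resize(a,(400,260)),cv2.resize(c,(400,320))[:260]]))
E
```

```text
[ 0.38369403 -0.26576945  0.23131448] [-0.26862275 -0.72057742  0.26641166] 12.8
```

View pics/end.png

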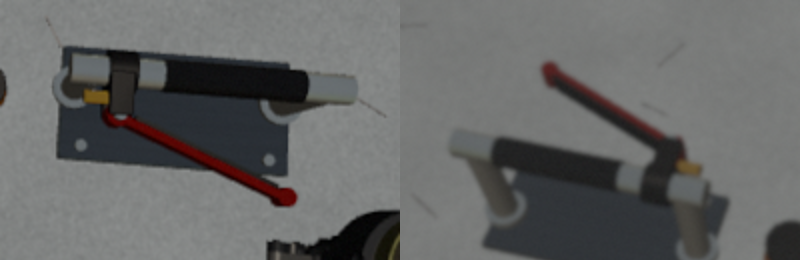

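The lever is back out, with its ball at (285,197) as at the start, and the gripper is clear.

```bash
python3 -c "from plant import job_done; print(job_done())"
```

```text
the job is handed in; nothing more can be done
None
```

I pressed the red lever to its stop, held it there for about 2 s at roughly 12 N and let it spring fully back out; the gripper is clear, I moved nothing else, and the job is handed in (no verdict was returned).

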